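Swap the open caddy on the pantry shelf

TASK

The nut caddy (green lid) was left open: push its lid over with the fingertips so that it falls shut. Then flip up the lid of the date caddy (brown lid) from under its front lip, and push it over past upright until it leans back open by itself. Use light pushes only, never pinch or grasp a lid, leave the flask, saucers, tray, cup and jar where they stand, and finish clear of everything.

Things in the scene. Friction and masses are not known exactly. Their poses are not given: they have to be found in the camera images.
- date_caddy: Cream plastic date caddy with a dark brown lid, shut at the start. Box 130 mm (its x) by 100 mm (its y) by 85 mm high, wall 4 mm, screwed to the shelf. Origin: centre of the underside; z up; its front with the finger lip looks along its own -x (roughly to the robot), the hinge is at its +x end.
- nut_caddy: Cream plastic nut caddy with a green lid, open at the start; otherwise the twin of the date caddy. Box 130 mm (its x) by 100 mm (its y) by 85 mm high, wall 4 mm, screwed to the shelf. Origin: centre of the underside; z up; its front with the finger lip looks along its own -x (roughly to the robot), the hinge is at its +x end.
- date_lid (a joint): Brown lid of the date caddy, rad: 0 shut and level, 1.57 upright, 1.95 leaning back against its stop. The lid weighs about 0.12 kg on a damped hinge with no spring: short of about 1.55 it falls shut by itself in about a second, beyond about 1.6 it leans back to the stop and stays there. Starts at 0.
- nut_lid (a joint): Green lid of the nut caddy, rad: 0 shut and level, 1.57 upright, 1.95 leaning back against its stop. The lid weighs about 0.12 kg on a damped hinge with no spring: short of about 1.55 it falls shut by itself in about a second, beyond about 1.6 it leans back to the stop and stays there. Starts leaning back, near 1.95.
- date_lid_lip (a point): Middle of the front edge of that lid's finger lip, halfway through its 6 mm thickness, 157 mm from the hinge axis. The lip is 70 mm wide (along y) and, with the lid shut, juts out 25 mm beyond the box's front wall, its underside 86 mm above the shelf and free for a fingertip below.
- date_lid_hinge (a point): Middle of that lid's hinge axis, 86 mm above the shelf, 67 mm behind (+x of) the caddy's origin; the axis runs along the caddy's y. The lid plate (6 mm thick, 104 mm wide, underside in the plane of the axis) reaches from here to the lip.
- nut_lid_lip (a point): Middle of the front edge of that lid's finger lip, halfway through its 6 mm thickness, 157 mm from the hinge axis. The lip is 70 mm wide (along y) and, with the lid shut, juts out 25 mm beyond the box's front wall, its underside 86 mm above the shelf and free for a fingertip below.
- nut_lid_hinge (a point): Middle of that lid's hinge axis, 86 mm above the shelf, 67 mm behind (+x of) the caddy's origin; the axis runs along the caddy's y. The lid plate (6 mm thick, 104 mm wide, underside in the plane of the axis) reaches from here to the lip.
- flask: Bystander: pearl white vacuum flask, 74 mm across, 228 mm high. Origin: centre of its underside.
- saucer_low: Bystander: lower of two stacked blue porcelain saucers, 140 mm across, 14 mm high. Origin: centre of its underside.
- saucer_top: Bystander: upper saucer, same size, on the lower one. Origin: centre of its underside.
- tray: Bystander: stainless steel tray, 280 mm (x) by 170 mm (y) by 16 mm high. Origin: centre of its underside.
- cup: Bystander: steel cup on the tray, 68 mm across, 75 mm high. Origin: centre of its underside.
- jar: Bystander: amber jar (a steel cup rack 175 mm high and a spoon drawer unit 110 mm high also stand, fixed, along the back of the shelf), 72 mm across, 110 mm high. Origin: centre of its underside.
Not all that is in view belongs to the job. What is shaped like the date_caddy but yellow is not meant.

How it is judged:
On the way, in this order (a step that is already met when the one before it is completed fails the run):
1. the green lid of the nut caddy is shut (below 0.06 rad) (value of joint nut_lid below 0.06 rad), for 0.2 s.
2. the brown lid of the date caddy leans back past upright (above 1.8 rad) (value of joint date_lid above 1.8 rad), for 0.2 s.
At the end, for the whole second after the job is handed in: The green lid is shut (below 0.06 rad); the brown lid rests leaning back open (above 1.8 rad, moving less than 0.1 rad/s); the vacuum flask, the lower saucer, the upper saucer, the steel tray, the cup on the tray, the amber jar are each within 20 mm of where they started (value of joint nut_lid below 0.06 rad and value of joint date_lid above 1.8 rad and velocity of joint date_lid between -0.1 and 0.1 rad/s and distance of each of flask, saucer_low, saucer_top, tray, cup, jar from where it was at the start of the episode below 0.02 m); the robot touches nothing.
It fails at once if the vacuum flask, the lower saucer, the upper saucer, the steel tray, the cup on the tray, the amber jar : one is shoved or lifted more than 20 mm from its place (distance of any of flask, saucer_low, saucer_top, tray, cup, jar from where it was at the start of the episode above 0.02 m).
It fails at once if the fingers pinch or press the date caddy or its lid with more than 18 N (contact force between the fingers and date_caddy above 18 N).
It fails at once if the fingers pinch or press the nut caddy or its lid with more than 18 N (contact force between the fingers and nut_caddy above 18 N).
It also fails if it takes over 54 s, if anything falls off the work surface, if the arm or the gripper's body presses on something with over 40 N, if the wrist force passes 120 N, or if a joint passes its speed limit or range.

ROBOT

A 6-joint arm with a two-finger parallel gripper is mounted at the origin on the work surface. World frame = base frame: x ahead of the robot, y to its left, z up, the work surface at z = 0. Lengths are in m, angles in rad, forces in N, time in s.
With the tool pointing down it reaches from about 0.325 to 0.775 m from the base axis. Payload 5.5 kg.
Tool frame: the origin (TCP) lies midway between the tips of the shut fingers; the grasp point (between the pads) lies 19 mm behind it; z points along the fingers, y is the line along which they close (so a half turn about z gives the same grasp; the last joint's range is limited). The gripper opens to 88 mm and grips with 3 to 60 N. Pads are 20 mm wide; open, the fingers measure 115 mm over their backs; the gripper's body (75 mm by 178 mm) begins 61 mm behind the grasp point.
Start: joints at [1.119, 0.091, 1.231, -0, 1.82, -0.057], TCP at [0.231, 0.554, 0.223] pointing down, gripper open.
Joint ranges: [-2.87, 2.87], [-0.86, 2.18], [0.17, 2.46], [-1.51, 4.65], [0.06, 2.69], [-2.65, 2.65]. Speed limits (rad/s): [2.57, 2.57, 3.01, 3.14, 3.14, 3.14].

INTERFACE

Orientations are given as a unit quaternion [w, x, y, z].
In Python, from bench import r, imaging, boxes_of, trace gives the robot as it stands.
- The arm moves only by the tool move_arm, never from a script. Its argument "commands" is a list of rows, each a list of 3 entries, a list of its own where there are three numbers: the shift along the tool's x, y, z in mm, then the turn, a rotation vector about the tool's x, y, z in degrees, then the opening, from 0 (shut) to 1 (fully open). In form: [[[tx, ty, tz], [rx, ry, rz], gripper], ...]. A call has 1 to 12 rows; each row shifts and turns the commanded pose from where the row before left it, along the tool's axes as they then stand; what a row does not reach is not made up. A row lasts 1/12 s, in which the tool goes at most 41.7 mm and 7.16 degrees, less where a joint would pass 70% of its speed; a pose out of reach is approached as far as the arm can. A call is refused whole if a number of a shift passes 41.7 or a number of a turn 7.16, either way. A call with a gripper value outside its range is refused whole. The fingers move at their own pace and stop on an object; "squeeze" is the grip in N (left out, the last holds). Time passes only in rows, so rows that do not move let the fingers close. It gives the time, the measured TCP pose, the force, the opening and the grip force at its end, in the units of the state.
- r.sense(): the state, without advancing time (a new reading comes with each control period).
- imaging.snapshot(name): name is "scene" or "top" or "wrist"; returns (picture, depth): 480x640x3 uint8, red, green, blue; 480x640 float32, m along the optical axis (not along the pixel's ray), 0 where there is no reading.
- imaging.camera_params(name): a dict with "fx", "fy", "cx", "cy" (pixels), "R" (3x3) and "t" (3): a world point X has camera coordinates R X + t. Camera axes: x right, y down, z forward; pixel columns grow to the right and rows downward; lengths in m; the calibration is good to about 2 mm. The wrist camera is an equidistant fisheye: a pixel r from the principal point sees the ray r / f radians off the axis. A picture is of the moment at which its call begins: read the wrist's pose just before it. camera_params takes no time and is no camera call; for the wrist camera it gives the pose at the moment of the call.
- r.finish_job(): hands the job in; it is judged then, once.
Trained networks look in the newest picture that a camera, given by its name, has taken for a name from the list of things; names that differ only in an ending like _2 or _b are one class to them, and where a whole thing is asked for, a point or a joint stands for the part that bears it (a point fixed in the world has none). Each returns a list of dicts, best first, with "confidence" (0 to 1); they miss things now and then, are a little off and sometimes report something else, mostly with a low value. They report only what shows in the picture. A call takes as long as a camera call. They do not tell look-alikes from the thing itself.
- boxes_of(camera, query): "point" ([x, y, z] in m, in world coordinates, good to about 4 mm: the middle of the surface that is visible of it).
- trace(camera, query): "region" (480x640 bool, what is visible of it).
The state is a dict: "clock": time; "q": joint angles; "qd": joint speeds; "tau": joint torques, N m; "ee_pos": TCP position; "eef_rot": TCP orientation; "force": force on the tool from outside, world axes, zero at the start; "wrist_torque": the same for the moment, N m; "gripper_width": finger opening in m; "grip_force": force on a finger pad.
Only numpy, scipy, OpenCV 4.12 (cv2) and the standard library are available. Lean on these libraries where they do the work, as an engineer would, in place of code of your own. Each camera call takes 0.05 s, during which the arm holds its last target. There are 200 camera calls.

## Working session

There is one attempt and no reset: what is moved stays moved. The work goes in short steps, Python scripts to look and compute and a tool call to move; the robot and the scene stay as the last step left them, time stands still between calls to the robot, and variables do not carry over. Pictures are saved under pics/ and viewed, at most 10 in all, crops included, and the job is handed in when it is done.

Besides the shell and the picture viewer there is one more tool, called by a JSON object that holds its "api" and its "payload". move_arm: Moves the arm, as the interface text tells. Its arguments: {"type":"object","properties":{"commands":{"type":"array"},"squeeze":{"type":"number"}},"required":["commands"]}

```bash
mkdir -p pics
python3 - <<'E'
from bench import r, imaging, boxes_of, trace
import cv2, numpy as np
s=r.sense(); print(s)
ims=[]
for c in ["scene","top"]:
    p,d=imaging.snapshot(c); cv2.imwrite(f"pics/{c}0.png",p[:,:,::-1])
    for n in ["date_caddy","nut_caddy","date_lid","nut_lid","date_lid_lip","nut_lid_lip","date_lid_hinge","nut_lid_hinge","flask","saucer_top","tray","cup","jar"]:
        print(c,n,[(np.round(b["point"],3).tolist(),round(b["confidence"],2)) for b in boxes_of(c,n)][:3])
E
```

```text
{'clock': 0.0, 'q': array([ 1.11930074e+00,  9.18410599e-02,  1.23184465e+00, -2.84492382e-05,
        1.81979094e+00, -5.66852268e-02]), 'qd': array([-0.00215471,  0.00125906, -0.0013025 , -0.0004961 , -0.00136877,
       -0.00033329]), 'tau': array([ 4.34958756e-04, -4.46445000e+01, -4.06447649e+01,  6.99001621e-02,
        2.89783574e-02, -1.29513678e-04]), 'ee_pos': array([0.23065743, 0.55358332, 0.22154082]), 'eef_rot': array([-2.23439433e-04,  1.96128907e-01,  9.80577669e-01, -9.15220644e-04]), 'force': array([-0.3509397 ,  0.46719122,  0.63486071]), 'wrist_torque': array([ 0.02496742, -0.04261962,  0.02900022]), 'grip_force': 0.0, 'gripper_width': 0.08794058538620686}
scene date_caddy [([0.259, -0.328, 0.072], 0.87), ([0.415, -0.013, 0.082], 0.72), ([0.548, -0.176, 0.079], 0.63)]
scene nut_caddy [([0.64, 0.164, 0.066], 0.62)]
scene date_lid [([0.396, -0.035, 0.092], 0.79), ([0.233, -0.354, 0.093], 0.66), ([0.534, -0.212, 0.09], 0.61)]
scene nut_lid [([0.692, 0.181, 0.172], 0.89), ([0.535, -0.211, 0.092], 0.57), ([0.757, 0.054, 0.015], 0.47)]
scene date_lid_lip [([0.396, -0.036
[... 804 characters left out ...]
, -0.49, 0.046], 0.23)]
top date_lid [([0.225, -0.361, 0.091], 0.87), ([0.53, -0.207, 0.091], 0.78)]
top nut_lid [([0.683, 0.17, 0.164], 0.79), ([0.6, 0.462, 0.169], 0.58)]
top date_lid_lip [([0.523, -0.209, 0.094], 0.96), ([0.39, -0.04, 0.089], 0.89), ([0.228, -0.355, 0.092], 0.57)]
top nut_lid_lip [([0.683, 0.169, 0.166], 0.6)]
top date_lid_hinge [([0.386, -0.039, 0.089], 0.8), ([0.227, -0.362, 0.091], 0.76)]
top nut_lid_hinge [([0.679, 0.169, 0.164], 0.85), ([0.724, 0.005, 0.03], 0.68)]
top flask [([0.6, 0.459, 0.17], 0.9)]
top saucer_top [([0.725, 0.006, 0.029], 0.58)]
top tray [([0.484, -0.503, 0.007], 0.68)]
top cup [([0.51, -0.485, 0.044], 0.79)]
top jar [([0.37, 0.424, 0.109], 0.63)]
```

View pics/scene0.png

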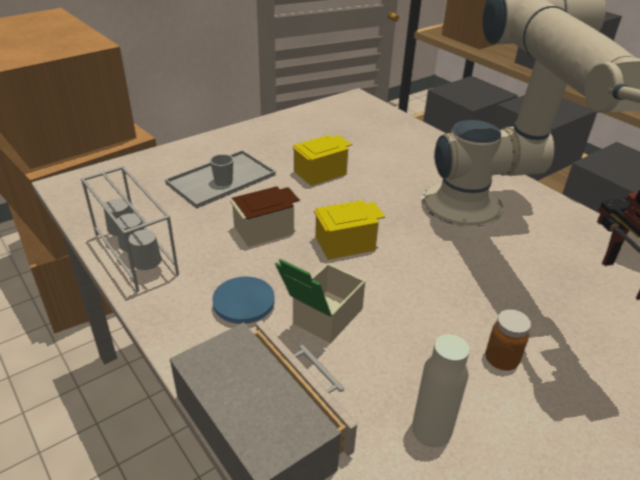

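View pics/top0.png

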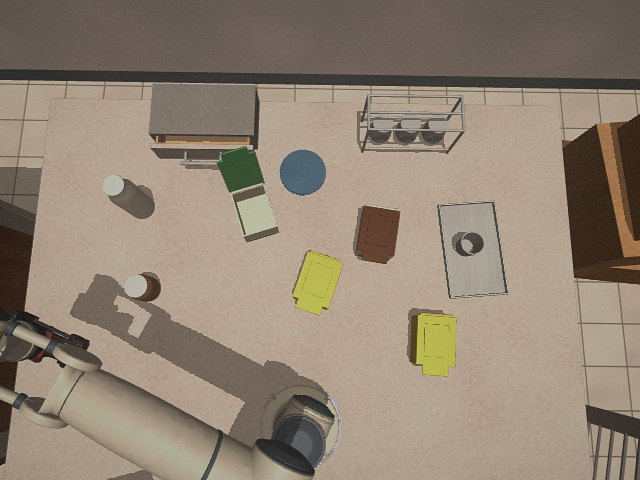

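The scene picture shows the open green lid at about (305,285) and the shut brown lid at about (265,203), with yellow decoys at (320,160) and (348,230). The top view shows green at (240,170), brown at (378,234) and saucers at (303,172). The drawer handle is close beside the green lid, at (200,160).

```bash
cat > h.py <<'E'
from bench import r, imaging, boxes_of, trace
import cv2, numpy as np
def cloud(c,save=None):
    p,d=imaging.snapshot(c); k=imaging.camera_params(c)
    if save: cv2.imwrite(save,p[:,:,::-1])
    v,u=np.mgrid[:480,:640]
    C=np.stack([(u-k["cx"])/k["fx"]*d,(v-k["cy"])/k["fy"]*d,d],-1)
    return p,d,(C-k["t"])@k["R"]
E
python3 - <<'E'
from h import *
for c in ["top","scene"]:
    p,d,W=cloud(c); h=cv2.cvtColor(p,cv2.COLOR_RGB2HSV)
    H,S,V=[h[...,i].astype(int) for i in range(3)]
    green=(H>45)&(H<75)&(S>130)&(d>0)
    brown=((H<12)|(H>170))&(S>150)&(d>0)
    for n,m,cen in [("green",green,(0.68,0.17)),("brown",brown,(0.53,-0.207))]:
        m=m&(np.hypot(W[...,0]-cen[0],W[...,1]-cen[1])<0.15)
        m=cv2.erode(m.astype(np.uint8),np.ones((2,2)))>0
        P=W[m]; 
        if n=="brown": P=P[(P[:,2]>.075)&(P[:,2]<.11)]
        mu=P.mean(0); U,s,Vt=np.linalg.svd(P-mu,full_matrices=False)
        print(c,n,len(P),mu.round(3),"\n",Vt.round(3)); q=(P-mu)@Vt.T
        print(np.percentile(q,[1,50,99],axis=0).round(3), "z",np.percentile(P[:,2],[1,50,99]).round(3))
        if n=="brown":
            R=cv2.minAreaRect(P[:,:2].astype(np.float32)); print(R, cv2.boxPoints(R).round(3).tolist())
            # lip vs plate: end widths
            a=-Vt[0] if Vt[0][0]<0 else Vt[0]; b=np.array([-a[1],a[0],0])
            x=(P-mu)@a; y=(P-mu)@b
            for lo in np.arange(-.09,.09,.012):
                k=(x>lo)&(x<lo+.012)
                if k.sum()>3: print(round(lo,3),k.sum(),y[k].min().round(3),y[k].max().round(3))
    # cream rim of nut caddy
    m=(S<90)&(d>0)&(W[...,2]>.075)&(W[...,2]<.092)&(np.hypot(W[...,0]-.63,W[...,1]-.155)<.12)
    P=W[m]; R=cv2.minAreaRect(P[:,:2].astype(np.float32)); print(c,"rim",len(P),R,cv2.boxPoints(R).round(3).tolist())
E
```

```text
top green 0 [nan nan nan] 
 []<stdin>:12: RuntimeWarning: Mean of empty slice.
  ret = um.true_divide(
Traceback (most recent call last):
IndexError: index -1 is out of bounds for axis 0 with size 0
```

```bash
cat > m.py <<'E'
from h import *
for c in ["top","scene"]:
    p,d,W=cloud(c); q=p.astype(int); r_,g,b=q[...,0],q[...,1],q[...,2]
    print(c,"px",q[170,240],W[170,240],q[234,378]) if c=="top" else print(q[285,305],q[203,265])
    sp=q.max(-1)-q.min(-1)
    green=(g>1.35*r_)&(g>1.2*b)&(d>0); brown=(r_>1.8*g)&(r_>1.5*b)&(d>0)
    for n,m,cen in [("green",green,(0.68,0.17)),("brown",brown,(0.53,-0.207))]:
        m=m&(np.hypot(W[...,0]-cen[0],W[...,1]-cen[1])<0.17)
        P=W[m]; 
        if n=="brown": P=P[(P[:,2]>.075)&(P[:,2]<.11)]
        if len(P)<20: print(n,len(P)); continue
        mu=P.mean(0); U,s,Vt=np.linalg.svd(P-mu,full_matrices=False)
        print(c,n,len(P),mu.round(3),"\n",Vt.round(3)); e=(P-mu)@Vt.T
        print(np.percentile(e,[1,50,99],axis=0).round(3), "z",np.percentile(P[:,2],[1,50,99]).round(3))
        if n=="brown":
            R=cv2.minAreaRect(P[:,:2].astype(np.float32)); print(R, cv2.boxPoints(R).round(3).tolist())
    m=(sp<60)&(d>0)&(W[...,2]>.075)&(W[...,2]<.092)&(np.hypot(W[...,0]-.63,W[...,1]-.155)<.1)
    P=W[m]; R=cv2.minAreaRect(P[:,:2].astype(np.float32)); print(c,"rim",len(P),R,cv2.boxPoints(R).round(3).tolist())
E
python3 m.py
```

```text
top px [58 82 51] [0.67817034 0.16920625 0.16058077] [97 61 47]
top green 1330 [0.679 0.169 0.163] 
 [[-0.425 -0.149 -0.893]
 [ 0.321 -0.947  0.005]
 [ 0.846  0.285 -0.451]]
[[-0.075 -0.05  -0.01 ]
 [-0.003  0.     0.001]
 [ 0.081  0.049  0.01 ]] z [0.085 0.165 0.232]
brown 2
top rim 261 ((0.6018016934394836, 0.14318782091140747), (0.11573382467031479, 0.10138595849275589), 19.234195709228516) [[0.5299999713897705, 0.1720000058412552], [0.5640000104904175, 0.07599999755620956], [0.6729999780654907, 0.11400000005960464], [0.6399999856948853, 0.20999999344348907]]
[37 69 38] [85 45 23]
scene green 1232 [0.691 0.179 0.17 ] 
 [[ 0.369  0.047  0.928]
 [ 0.291 -0.954 -0.068]
 [-0.883 -0.295  0.366]]
[[-0.081 -0.045 -0.004]
 [ 0.005 -0.001  0.   ]
 [ 0.065  0.052  0.005]] z [0.095 0.174 0.231]
scene brown 1073 [ 0.532 -0.207  0.093] 
 [[ 0.992 -0.127  0.005]
 [-0.127 -0.992  0.004]
 [-0.004  0.005  1.   ]]
[[-0.075 -0.043 -0.005]
 [ 0.002 -0.001 -0.   ]
 [ 0.064  0.05   0.005]] z [0.087 0.092 0.098]
((0.5259504318237305, -0.2084980458021164), (0.10235852003097534, 0.14510610699653625), 78.02223205566406) [[0.4440000057220459, -0.24400000274181366], [0.5860000252723694, -0.27399998903274536], [0.6079999804496765, -0.17299999296665192], [0.4659999907016754, -0.14300000667572021]]
scene rim 287 ((0.6047176718711853, 0.1434994488954544), (0.12501026690006256, 0.10442954301834106), 19.32215118408203) [[0.527999997138977, 0.1720000058412552], [0.5630000233650208, 0.07400000095367432], [0.6809999942779541, 0.11500000208616257], [0.6460000276565552, 0.21299999952316284]]
```

Nut caddy: yaw is about +19°, the hinge is near (0.671,0.166), and the lid tip at z 0.232 matches 1.95 rad. Next I'll fit the brown lid more precisely.

Run:
```python
from h import *
for c in ["top","scene"]:
    p,d,W=cloud(c); q=p.astype(int); 
    m=(q[...,0]>1.35*q[...,1])&(q[...,0]<135)&(d>0)&(W[...,2]>.08)&(W[...,2]<.105)&(np.hypot(W[...,0]-.53,W[...,1]+.207)<.12)
    P=W[m]
    R=cv2.minAreaRect(P[:,:2].astype(np.float32)); print(c,len(P),P.mean(0).round(3),R,cv2.boxPoints(R).round(3).tolist())
    mu=P.mean(0)
    for yaw in (-8,-10,-12):
        a=np.array([np.cos(np.radians(yaw)),np.sin(np.radians(yaw))]);b=np.array([-a[1],a[0]])
        x=(P[:,:2]-mu[:2])@a;y=(P[:,:2]-mu[:2])@b
        L=[(round(lo,3),y[k].min().round(3),y[k].max().round(3)) for lo in np.arange(-.09,.08,.017) if (k:=(x>lo)&(x<lo+.017)).sum()>3]
        print(yaw,x.min().round(3),x.max().round(3),L)
    # yellow neighbour
    m=(q[...,0]>1.5*q[...,2])&(q[...,1]>1.4*q[...,2])&(W[...,2]>.08)&(W[...,2]<.105)&(np.hypot(W[...,0]-.40,W[...,1]+.03)<.13)
    P=W[m];R=cv2.minAreaRect(P[:,:2].astype(np.float32));print("yellow",cv2.boxPoints(R).round(3).tolist())
print(r.sense()["clock"])
```

```text
top 1866 [ 0.522 -0.211  0.094] ((0.5193099975585938, -0.21090352535247803), (0.10312167555093765, 0.154034823179245), 81.41488647460938) [[0.4350000023841858, -0.25], [0.5879999995231628, -0.27300000190734863], [0.6029999852180481, -0.17100000381469727], [0.45100000500679016, -0.14800000190734863]]
-8 -0.079 0.075 [(np.float64(-0.09), np.float64(-0.033), np.float64(0.035)), (np.float64(-0.073), np.float64(-0.034), np.float64(0.035)), (np.float64(-0.056), np.float64(-0.051), np.float64(0.052)), (np.float64(-0.039), np.float64(-0.05), np.float64(0.052)), (np.float64(-0.022), np.float64(-0.05), np.float64(0.051)), (np.float64(-0.005), np.float64(-0.051), np.float64(0.051)), (np.float64(0.012), np.float64(-0.051), np.float64(0.051)), (np.float64(0.029), np.float64(-0.052), np.float64(0.05)), (np.float64(0.046), np.float64(-0.052), np.float64(0.051)), (np.float64(0.063), np.float64(-0.052), np.float64(0.05))]
-10 -0.08 0.075 [(np.float64(-0.09), np.float64(-0.036), np.float64(0.032)), (np.float64(-0.073), np.float64(-0.036), np.float64(0.032)), (np.float64(-0.056), np.float64(-0.052), np
[... 2899 characters left out ...]
4(-0.04), np.float64(0.039)), (np.float64(-0.056), np.float64(-0.056), np.float64(0.045)), (np.float64(-0.039), np.float64(-0.052), np.float64(0.05)), (np.float64(-0.022), np.float64(-0.056), np.float64(0.046)), (np.float64(-0.005), np.float64(-0.052), np.float64(0.045)), (np.float64(0.012), np.float64(-0.059), np.float64(0.051)), (np.float64(0.029), np.float64(-0.053), np.float64(0.051)), (np.float64(0.046), np.float64(-0.049), np.float64(0.053)), (np.float64(0.063), np.float64(-0.049), np.float64(0.052))]
yellow [[0.2930000126361847, -0.07400000095367432], [0.4480000138282776, -0.12399999797344208], [0.4830000102519989, -0.014999999664723873], [0.328000009059906, 0.03500000014901161]]
1.65
```

{"api": "move_arm", "payload": {"commands": [[[0,0,-30],[0,0,0],0],[[0,0,-40],[0,0,0],0],[[0,0,-30],[0,0,0],0]]}}

```text
clock: 1.9
ee_pos: [0.2306, 0.5535, 0.3246]
eef_rot: [0.0, 0.196, 0.981, 0.0]
force: [0.1, 0.6, 1.6]
gripper_width: 0.0712
grip_force: 0.0
```

```bash
cat > plan.py <<'E'
import sys,numpy as np
from scipy.spatial.transform import Rotation as Ro
from bench import r
# waypoints: pos, yaw(deg azimuth of tool y), tilt(deg outward), n rows
def rot(yaw,tilt):
    y,t=np.radians([yaw,tilt]); f=np.array([np.cos(y),np.sin(y),0]);u=np.array([0,0,1.])
    Y=f*np.cos(t)+u*np.sin(t); Z=f*np.sin(t)-u*np.cos(t); return Ro.from_matrix(np.stack([np.cross(Y,Z),Y,Z],1))
def plan(wps,p=None,R=None,g=0):
    s=r.sense(); p=s["ee_pos"] if p is None else p; q=s["eef_rot"]; R=R or Ro.from_quat([q[1],q[2],q[3],q[0]])
    for P,yaw,tilt,n in wps:
        out=[]; P=np.array(P,float); T=rot(yaw,tilt); dv=(P-p)/n; w=(R.inv()*T).as_rotvec()/n
        for i in range(n):
            out.append([np.round(R.inv().apply(dv)*1000,0).astype(int).tolist(),np.round(np.degrees(w),1).tolist(),g]); R=R*Ro.from_rotvec(w)
        p=P; R=T; print("#",P,yaw,tilt); print(str(out))
E
python3 - <<'E'
from plan import *
plan([([.50,.33,.33],40,0,10),([.748,.193,.33],17,0,8),([.748,.193,.20],17,0,4)])
E
```

```text
# [0.5  0.33 0.33] 40 0
[[[-33, -10, -1], [0.0, -0.0, 2.7], 0], [[-34, -9, -1], [0.0, -0.0, 2.7], 0], [[-34, -7, -1], [0.0, -0.0, 2.7], 0], [[-35, -5, -1], [0.0, -0.0, 2.7], 0], [[-35, -4, -1], [0.0, -0.0, 2.7], 0], [[-35, -2, -1], [0.0, -0.0, 2.7], 0], [[-35, 0, -1], [0.0, -0.0, 2.7], 0], [[-35, 1, -1], [0.0, -0.0, 2.7], 0], [[-35, 3, -1], [0.0, -0.0, 2.7], 0], [[-35, 5, -1], [0.0, -0.0, 2.7], 0]]
# [0.748 0.193 0.33 ] 17 0
[[[-33, 13, 0], [0.0, 0.0, 2.9], 0], [[-32, 14, 0], [0.0, 0.0, 2.9], 0], [[-32, 16, 0], [0.0, 0.0, 2.9], 0], [[-31, 18, 0], [0.0, 0.0, 2.9], 0], [[-30, 19, 0], [0.0, 0.0, 2.9], 0], [[-29, 21, 0], [0.0, 0.0, 2.9], 0], [[-28, 22, 0], [0.0, 0.0, 2.9], 0], [[-27, 23, 0], [0.0, 0.0, 2.9], 0]]
# [0.748 0.193 0.2  ] 17 0
[[[0, 0, 32], [0.0, 0.0, 0.0], 0], [[0, 0, 32], [0.0, 0.0, 0.0], 0], [[0, 0, 32], [0.0, 0.0, 0.0], 0], [[0, 0, 32], [0.0, 0.0, 0.0], 0]]
```

{"api": "move_arm", "payload": {"commands": [[[-33,-10,-1],[0,0,2.7],0],[[-34,-9,-1],[0,0,2.7],0],[[-34,-7,-1],[0,0,2.7],0],[[-35,-5,-1],[0,0,2.7],0],[[-35,-4,-1],[0,0,2.7],0],[[-35,-2,-1],[0,0,2.7],0],[[-35,0,-1],[0,0,2.7],0],[[-35,1,-1],[0,0,2.7],0],[[-35,3,-1],[0,0,2.7],0],[[-35,5,-1],[0,0,2.7],0]]}}

```text
clock: 2.73
ee_pos: [0.5026, 0.3299, 0.3329]
eef_rot: [0.0, 0.421, 0.907, 0.0]
force: [-0.5, 0.5, 0.7]
gripper_width: 0.0048
grip_force: 0.0
```

{"api": "move_arm", "payload": {"commands": [[[-33,13,0],[0,0,2.9],0],[[-32,14,0],[0,0,2.9],0],[[-32,16,0],[0,0,2.9],0],[[-31,18,0],[0,0,2.9],0],[[-30,19,0],[0,0,2.9],0],[[-29,21,0],[0,0,2.9],0],[[-28,22,0],[0,0,2.9],0],[[-27,23,0],[0,0,2.9],0],[[0,0,0],[0,0,0],0],[[0,0,0],[0,0,0],0]]}}

```text
clock: 3.57
ee_pos: [0.746, 0.1913, 0.3198]
eef_rot: [-0.002, 0.595, 0.804, -0.002]
force: [-0.1, -0.8, 1.0]
gripper_width: 0.0004
grip_force: 0.0
```

{"api": "move_arm", "payload": {"commands": [[[0,0,25],[0,0,0],0],[[0,8,25],[0,0,0],0],[[0,8,0],[0,0,0],0],[[0,0,0],[0,0,0],0],[[0,0,0],[0,0,0],0]]}}

```text
clock: 3.98
ee_pos: [0.7601, 0.1992, 0.2821]
eef_rot: [0.004, 0.593, 0.805, 0.005]
force: [-0.4, 0.1, -0.1]
gripper_width: 0.0009
grip_force: 0.0
```

Run:
```python
from h import *
p,d=imaging.snapshot("scene"); cv2.imwrite("pics/s1.png",cv2.resize(p[150:400,200:450,::-1],(600,600)))
print(r.sense()["q"].round(3))
```

```text
[ 0.213  0.733  0.308  0.     2.087 -0.089]
```

View pics/s1.png

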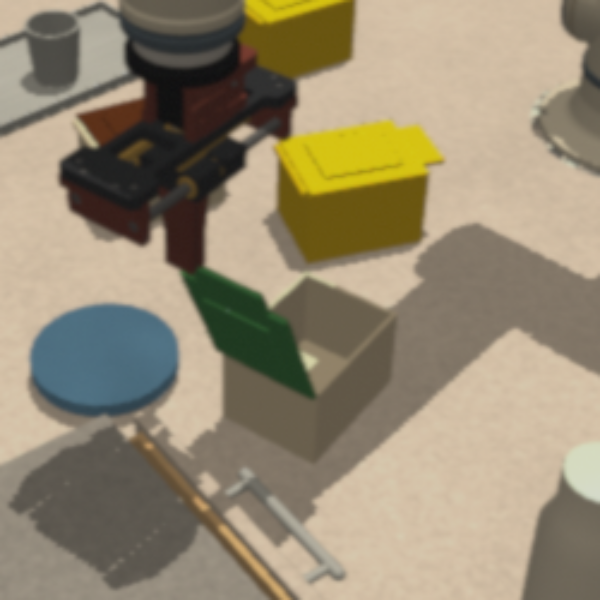

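The fingers are at crop (185,265), level with the lip of the green lid at (190,275) and on its far side above it. I'll lower them behind the lid and drag toward the robot.

{"api": "move_arm", "payload": {"commands": [[[0,0,25],[0,0,0],0],[[0,0,25],[0,0,0],0],[[0,0,24],[0,0,0],0],[[0,0,0],[0,0,0],0],[[0,0,0],[0,0,0],0]]}}

```text
clock: 4.45
ee_pos: [0.7604, 0.1983, 0.2061]
eef_rot: [0.002, 0.593, 0.805, 0.003]
force: [0.2, -0.2, 0.3]
gripper_width: 0.0008
grip_force: 0.0
```

{"api": "move_arm", "payload": {"commands": [[[0,-10,0],[0,0,0],0],[[0,-10,0],[0,0,0],0],[[0,-10,0],[0,0,0],0],[[0,-10,0],[0,0,0],0],[[0,-10,0],[0,0,0],0],[[0,-10,0],[0,0,0],0],[[0,-10,0],[0,0,0],0]]}}

```text
clock: 5.03
ee_pos: [0.695, 0.1777, 0.2102]
eef_rot: [0.005, 0.593, 0.805, 0.006]
force: [0.2, -0.2, 1.3]
gripper_width: 0.0005
grip_force: 0.2
```

{"api": "move_arm", "payload": {"commands": [[[0,-12,0],[0,0,0],0],[[0,-12,0],[0,0,0],0],[[0,-12,0],[0,0,0],0],[[0,-12,0],[0,0,0],0],[[0,-12,0],[0,0,0],0],[[0,0,-30],[0,0,0],0],[[0,0,-40],[0,0,0],0],[[0,0,0],[0,0,0],0],[[0,0,0],[0,0,0],0],[[0,0,0],[0,0,0],0],[[0,0,0],[0,0,0],0],[[0,0,0],[0,0,0],0]]}}

```text
clock: 6.03
ee_pos: [0.6361, 0.1596, 0.2729]
eef_rot: [0.002, 0.594, 0.805, 0.002]
force: [-0.6, 0.8, -0.6]
gripper_width: 0.0004
grip_force: 0.0
```

Run:
```python
from h import *
p,d,W=cloud("scene","pics/s2.png"); q=p.astype(int)
m=(q[...,1]>1.35*q[...,0])&(q[...,1]>1.2*q[...,2])&(d>0)&(np.hypot(W[...,0]-.63,W[...,1]-.15)<.17)
print(np.percentile(W[m][:,2],[1,50,99]),m.sum())
cv2.imwrite("pics/s2.png",p[100:400,150:500,::-1])
from plan import *
# date: hinge H, yaw -9
a=np.array([np.cos(np.radians(-9)),np.sin(np.radians(-9)),0]); H=np.array([.5975,-.223,.086]); b=np.array([-a[1],a[0],0])
pre=H-a*.25-b*.008; pre[2]=.33
print(np.round(pre,3)); plan([(pre,-16,30,12)])
low=H-a*.25-b*.008; low[2]=.075; plan([(low,-16,55,9)],pre,rot(-16,30))
```

```text
[0.09220298 0.12008256 0.1496938 ] 2814
[ 0.349 -0.192  0.33 ]
# [ 0.34932644 -0.19179289  0.33      ] -16 30
[[[-21, -31, -5], [-2.4, -0.7, 2.7], 0], [[-22, -30, -6], [-2.4, -0.7, 2.7], 0], [[-24, -29, -7], [-2.4, -0.7, 2.7], 0], [[-25, -27, -8], [-2.4, -0.7, 2.7], 0], [[-27, -26, -9], [-2.4, -0.7, 2.7], 0], [[-28, -24, -9], [-2.4, -0.7, 2.7], 0], [[-29, -22, -10], [-2.4, -0.7, 2.7], 0], [[-30, -21, -10], [-2.4, -0.7, 2.7], 0], [[-31, -19, -11], [-2.4, -0.7, 2.7], 0], [[-32, -17, -11], [-2.4, -0.7, 2.7], 0], [[-33, -15, -11], [-2.4, -0.7, 2.7], 0], [[-34, -13, -12], [-2.4, -0.7, 2.7], 0]]
# [ 0.34932644 -0.19179289  0.075     ] -16 55
[[[0, -14, 25], [-2.8, -0.0, -0.0], 0], [[0, -15, 24], [-2.8, -0.0, -0.0], 0], [[0, -16, 23], [-2.8, -0.0, -0.0], 0], [[0, -18, 22], [-2.8, -0.0, -0.0], 0], [[0, -19, 21], [-2.8, -0.0, -0.0], 0], [[0, -20, 20], [-2.8, -0.0, -0.0], 0], [[0, -21, 19], [-2.8, -0.0, -0.0], 0], [[0, -22, 18], [-2.8, -0.0, -0.0], 0], [[0, -22, 17], [-2.8, -0.0, -0.0], 0]]
```

View pics/s2.png

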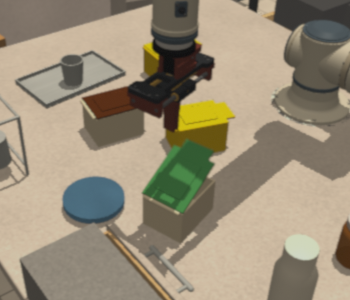

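The green lid at crop (180,175) is falling shut. Next is the approach to the brown lip.

```bash
cat > d.py <<'E'
from plan import *
a=np.array([np.cos(np.radians(-9)),np.sin(np.radians(-9)),0]); H=np.array([.5975,-.223,0]); b=np.array([-a[1],a[0],0])
def at(rr,z,l=-.008): return H-a*rr+b*l+np.array([0,0,z])
E
python3 - <<'E'
from d import *
p1=at(.19,.30); p2=at(.19,.06)
plan([(p1,-20,25,12),(p2,-20,50,9)])
E
```

```text
# [ 0.40858774 -0.20117896  0.3       ] -20 25
[[[-23, -27, -2], [-2.0, -0.7, 3.0], 0], [[-25, -26, -3], [-2.0, -0.7, 3.0], 0], [[-26, -24, -4], [-2.0, -0.7, 3.0], 0], [[-27, -23, -4], [-2.0, -0.7, 3.0], 0], [[-28, -21, -5], [-2.0, -0.7, 3.0], 0], [[-30, -19, -5], [-2.0, -0.7, 3.0], 0], [[-31, -18, -5], [-2.0, -0.7, 3.0], 0], [[-32, -16, -5], [-2.0, -0.7, 3.0], 0], [[-32, -14, -5], [-2.0, -0.7, 3.0], 0], [[-33, -12, -6], [-2.0, -0.7, 3.0], 0], [[-34, -10, -6], [-2.0, -0.7, 3.0], 0], [[-34, -8, -5], [-2.0, -0.7, 3.0], 0]]
# [ 0.40858774 -0.20117896  0.06      ] -20 50
[[[0, -11, 24], [-2.8, 0.0, -0.0], 0], [[0, -12, 24], [-2.8, 0.0, -0.0], 0], [[0, -14, 23], [-2.8, 0.0, -0.0], 0], [[0, -15, 22], [-2.8, 0.0, -0.0], 0], [[0, -16, 22], [-2.8, 0.0, -0.0], 0], [[0, -17, 21], [-2.8, 0.0, -0.0], 0], [[0, -18, 20], [-2.8, 0.0, -0.0], 0], [[0, -19, 19], [-2.8, 0.0, -0.0], 0], [[0, -20, 18], [-2.8, 0.0, -0.0], 0]]
```

{"api": "move_arm", "payload": {"commands": [[[-23,-27,-2],[-2,-0.7,3],0],[[-25,-26,-3],[-2,-0.7,3],0],[[-26,-24,-4],[-2,-0.7,3],0],[[-27,-23,-4],[-2,-0.7,3],0],[[-28,-21,-5],[-2,-0.7,3],0],[[-30,-19,-5],[-2,-0.7,3],0],[[-31,-18,-5],[-2,-0.7,3],0],[[-32,-16,-5],[-2,-0.7,3],0],[[-32,-14,-5],[-2,-0.7,3],0],[[-33,-12,-6],[-2,-0.7,3],0],[[-34,-10,-6],[-2,-0.7,3],0],[[-34,-8,-5],[-2,-0.7,3],0]]}}

```text
clock: 7.08
ee_pos: [0.4073, -0.2035, 0.3003]
eef_rot: [0.181, 0.797, 0.563, 0.125]
force: [-0.2, -1.0, 0.7]
gripper_width: 0.0005
grip_force: 0.0
```

{"api": "move_arm", "payload": {"commands": [[[0,-11,24],[-2.8,0,0],0],[[0,-12,24],[-2.8,0,0],0],[[0,-14,23],[-2.8,0,0],0],[[0,-15,22],[-2.8,0,0],0],[[0,-16,22],[-2.8,0,0],0],[[0,-17,21],[-2.8,0,0],0],[[0,0,0],[0,0,0],0],[[0,0,0],[0,0,0],0]]}}

```text
clock: 7.75
ee_pos: [0.4502, -0.2297, 0.1416]
eef_rot: [0.273, 0.768, 0.545, 0.198]
force: [0.2, 0.7, 0.1]
gripper_width: 0.0005
grip_force: 0.0
```

Run:
```python
from d import *
from h import *
p,d,W=cloud("scene"); q=p.astype(int)
m=(q[...,1]>1.35*q[...,0])&(q[...,1]>1.2*q[...,2])&(d>0)&(np.hypot(W[...,0]-.63,W[...,1]-.15)<.17)
print("nut z",np.percentile(W[m][:,2],[1,50,99]))
cv2.imwrite("pics/s3.png",p[80:330,150:450,::-1])
print(r.sense()["q"].round(2),r.sense()["ee_pos"])
plan([(at(.19,.06),-20,50,4),(at(.154,.06),-20,50,4)])
```

```text
nut z [0.08765749 0.09254164 0.09754566]
[-0.7  -0.86  2.23  0.26  1.12 -0.4 ] [ 0.45120019 -0.23032284  0.14545552]
# [ 0.40858774 -0.20117896  0.06      ] -20 50
[[[3, -23, 8], [-2.6, -0.2, 0.1], 0], [[3, -24, 7], [-2.6, -0.2, 0.1], 0], [[3, -24, 6], [-2.6, -0.2, 0.1], 0], [[3, -24, 5], [-2.6, -0.2, 0.1], 0]]
# [ 0.44414452 -0.2068106   0.06      ] -20 50
[[[2, 6, 7], [0.0, 0.0, 0.0], 0], [[2, 6, 7], [0.0, 0.0, 0.0], 0], [[2, 6, 7], [0.0, 0.0, 0.0], 0], [[2, 6, 7], [0.0, 0.0, 0.0], 0]]
```

View pics/s3.png

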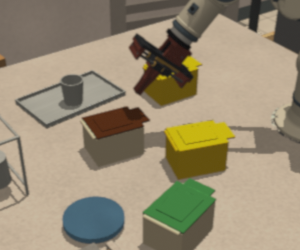

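Green lid is shut (z 0.092). The arm hit its inner limit (q2 at −0.86), so I'll use less tilt and a radial yaw.

Run:
```python
from d import *
l=-.012
plan([(at(.195,.16,l),-27,34,6),(at(.195,.045,l),-27,34,5),(at(.158,.045,l),-27,34,4)])
```

```text
# [ 0.40302356 -0.20434754  0.16      ] -27 34
[[[1, -5, -8], [0.9, -0.8, 1.0], 0], [[1, -6, -8], [0.9, -0.8, 1.0], 0], [[1, -6, -7], [0.9, -0.8, 1.0], 0], [[1, -6, -7], [0.9, -0.8, 1.0], 0], [[1, -6, -7], [0.9, -0.8, 1.0], 0], [[0, -6, -7], [0.9, -0.8, 1.0], 0]]
# [ 0.40302356 -0.20434754  0.045     ] -27 34
[[[0, -13, 19], [0.0, 0.0, 0.0], 0], [[0, -13, 19], [0.0, 0.0, 0.0], 0], [[0, -13, 19], [0.0, 0.0, 0.0], 0], [[0, -13, 19], [0.0, 0.0, 0.0], 0], [[0, -13, 19], [0.0, 0.0, 0.0], 0]]
# [ 0.43956803 -0.21013561  0.045     ] -27 34
[[[3, 7, 5], [0.0, 0.0, 0.0], 0], [[3, 7, 5], [0.0, 0.0, 0.0], 0], [[3, 7, 5], [0.0, 0.0, 0.0], 0], [[3, 7, 5], [0.0, 0.0, 0.0], 0]]
```

{"api": "move_arm", "payload": {"commands": [[[1,-5,-8],[0.9,-0.8,1.0],0],[[1,-6,-8],[0.9,-0.8,1.0],0],[[1,-6,-7],[0.9,-0.8,1.0],0],[[1,-6,-7],[0.9,-0.8,1.0],0],[[1,-6,-7],[0.9,-0.8,1.0],0],[[0,-6,-7],[0.9,-0.8,1.0],0],[[0,0,0],[0,0,0],0],[[0,0,0],[0,0,0],0]]}}

```text
clock: 8.47
ee_pos: [0.4252, -0.2178, 0.164]
eef_rot: [0.245, 0.815, 0.503, 0.152]
force: [0.4, 0.2, -0.3]
gripper_width: 0.0003
grip_force: 0.0
```

Run:
```python
from d import *
l=-.012
s=r.sense();print(s["q"].round(3),s["ee_pos"].round(4))
q=s["eef_rot"];print(Ro.from_quat([q[1],q[2],q[3],q[0]]).as_matrix().round(3))
plan([(at(.195,.045,l),-27,34,6)])
```

```text
[-0.6   -0.856  2.16   0.08   1.258 -0.137] [ 0.4252 -0.2178  0.164 ]
[[ 0.448  0.745  0.494]
 [ 0.894 -0.374 -0.246]
 [ 0.001  0.552 -0.834]]
# [ 0.40302356 -0.20434754  0.045     ] -27 34
[[[0, -15, 14], [-0.1, -0.0, 0.0], 0], [[0, -15, 14], [-0.1, -0.0, 0.0], 0], [[0, -15, 14], [-0.1, -0.0, 0.0], 0], [[0, -15, 14], [-0.1, -0.0, 0.0], 0], [[0, -15, 14], [-0.1, -0.0, 0.0], 0], [[0, -15, 14], [-0.1, -0.0, 0.0], 0]]
```

Run:
```python
from d import *
l=-.012
plan([(at(.198,.16,l),-27,20,4),(at(.198,.04,l),-27,20,5)])
```

```text
# [ 0.40006049 -0.20387824  0.16      ] -27 20
[[[0, -7, -3], [3.4, -0.1, 0.1], 0], [[0, -7, -3], [3.4, -0.1, 0.1], 0], [[0, -7, -2], [3.4, -0.1, 0.1], 0], [[0, -7, -2], [3.4, -0.1, 0.1], 0]]
# [ 0.40006049 -0.20387824  0.04      ] -27 20
[[[0, -8, 23], [0.0, 0.0, 0.0], 0], [[0, -8, 23], [0.0, 0.0, 0.0], 0], [[0, -8, 23], [0.0, 0.0, 0.0], 0], [[0, -8, 23], [0.0, 0.0, 0.0], 0], [[0, -8, 23], [0.0, 0.0, 0.0], 0]]
```

{"api": "move_arm", "payload": {"commands": [[[0,-7,-3],[3.4,0,0],0],[[0,-7,-3],[3.4,0,0],0],[[0,-7,-2],[3.4,0,0],0],[[0,-7,-2],[3.4,0,0],0],[[0,0,0],[0,0,0],0],[[0,0,0],[0,0,0],0]]}}

```text
clock: 8.97
ee_pos: [0.3986, -0.2049, 0.1565]
eef_rot: [0.146, 0.839, 0.517, 0.091]
force: [0.0, -0.6, 0.6]
gripper_width: 0.0003
grip_force: 0.0
```

{"api": "move_arm", "payload": {"commands": [[[0,-8,23],[0,0,0],0],[[0,-8,23],[0,0,0],0],[[0,0,0],[0,0,0],0],[[0,0,0],[0,0,0],0]]}}

```text
clock: 9.3
ee_pos: [0.3977, -0.2042, 0.1059]
eef_rot: [0.144, 0.839, 0.517, 0.09]
force: [0.1, 0.1, 0.2]
gripper_width: 0.0004
grip_force: 0.0
```

Run:
```python
from d import *
l=-.012
s=r.sense();print(s["q"].round(3),s["ee_pos"].round(4))
plan([(at(.198,.04,l),-27,20,4)])
```

```text
[-0.583 -0.695  2.109  0.042  1.389 -0.117] [ 0.3977 -0.2042  0.1059]
# [ 0.40006049 -0.20387824  0.04      ] -27 20
[[[0, -5, 16], [-0.1, -0.1, 0.1], 0], [[0, -5, 16], [-0.1, -0.1, 0.1], 0], [[0, -5, 16], [-0.1, -0.1, 0.1], 0], [[0, -5, 16], [-0.1, -0.1, 0.1], 0]]
```

{"api": "move_arm", "payload": {"commands": [[[0,-5,16],[0,0,0],0],[[0,-5,16],[0,0,0],0],[[0,-5,16],[0,0,0],0],[[0,-5,16],[0,0,0],0],[[0,0,0],[-3,0,0],0],[[0,0,0],[-3,0,0],0],[[0,0,0],[-3,0,0],0],[[0,0,0],[-3,0,0],0],[[0,0,0],[0,0,0],0],[[0,0,0],[0,0,0],0]]}}

```text
clock: 10.13
ee_pos: [0.4132, -0.2123, 0.04]
eef_rot: [0.228, 0.82, 0.505, 0.142]
force: [-0.4, -0.4, 0.9]
gripper_width: 0.0004
grip_force: 0.0
```

Run:
```python
from d import *
from h import *
p,d=imaging.snapshot("scene");cv2.imwrite("pics/s4.png",cv2.resize(p[120:320,180:420,::-1],(720,600)))
l=-.012
s=r.sense();print(s["q"].round(3),s["ee_pos"].round(4))
q=s["eef_rot"];M=Ro.from_quat([q[1],q[2],q[3],q[0]]).as_matrix();print(np.degrees(np.arccos(-M[2,2])))
plan([(at(.160,.045,l),-27,32,4)])
t=np.radians(32);off=.0135*np.array([np.cos(t),np.sin(t)])
W=[(at(.147*np.cos(f)+off[0], .086+.147*np.sin(f)-off[1],l),-27,32,4) for f in np.arange(0,1.85,.15)]
plan(W,at(.160,.045,l),rot(-27,32))
```

```text
[-0.602 -0.856  2.365  0.081  1.095 -0.153] [ 0.4133 -0.2124  0.0404]
31.159942953572113
# [ 0.43759265 -0.20982275  0.045     ] -27 32
[[[3, 5, 2], [-0.2, -0.1, 0.0], 0], [[3, 5, 2], [-0.2, -0.1, 0.0], 0], [[3, 5, 2], [-0.2, -0.1, 0.0], 0], [[3, 5, 2], [-0.2, -0.1, 0.0], 0]]
# [ 0.4391249  -0.21006543  0.07884609] -27 32
[[[0, 5, -7], [0.0, 0.0, 0.0], 0], [[0, 5, -7], [0.0, 0.0, 0.0], 0], [[0, 5, -7], [0.0, 0.0, 0.0], 0], [[0, 5, -7], [0.0, 0.0, 0.0], 0]]
# [ 0.44075523 -0.21032365  0.1008135 ] -27 32
[[[0, 3, -4], [0.0, 0.0, 0.0], 0], [[0, 3, -4], [0.0, 0.0, 0.0], 0], [[0, 3, -4], [0.0, 0.0, 0.0], 0], [[0, 3, -4], [0.0, 0.0, 0.0], 0]]
# [ 0.44560961 -0.21109251  0.12228756] -27 32
[[[0, 4, -4], [0.0, 0.0, 0.0], 0], [[0, 4, -4], [0.0, 0.0, 0.0], 0], [[0, 4, -4], [0.0, 0.0, 0.0], 0], [[0, 4, -4], [0.0, 0.0, 0.0], 0]]
# [ 0.45357901 -0.21235474  0.14278602] -27 32
[[[1, 4, -3], [0.0, 0.0, 0.0], 0], [[1, 4, -3], [0.0, 0.0, 0.0], 0], [[1, 4, -3], [0.0, 0.0, 0.0], 0], [[1, 4, -3], [0.0, 0.0, 0.0], 0]]
# [ 0.46448446 -0.21408199  0.16184853] -27 32
[[[1, 5, -3], [0.0, 0.0, 0.0], 0], [[1, 
[... 844 characters left out ...]
2802505  0.22227742] -27 32
[[[2, 5, 1], [0.0, 0.0, 0.0], 0], [[2, 5, 1], [0.0, 0.0, 0.0], 0], [[2, 5, 1], [0.0, 0.0, 0.0], 0], [[2, 5, 1], [0.0, 0.0, 0.0], 0]]
# [ 0.57404474 -0.23143463  0.22547785] -27 32
[[[2, 5, 2], [0.0, 0.0, 0.0], 0], [[2, 5, 2], [0.0, 0.0, 0.0], 0], [[2, 5, 2], [0.0, 0.0, 0.0], 0], [[2, 5, 2], [0.0, 0.0, 0.0], 0]]
# [ 0.59580267 -0.23488075  0.22538525] -27 32
[[[2, 4, 3], [0.0, 0.0, 0.0], 0], [[2, 4, 3], [0.0, 0.0, 0.0], 0], [[2, 4, 3], [0.0, 0.0, 0.0], 0], [[2, 4, 3], [0.0, 0.0, 0.0], 0]]
# [ 0.6173026  -0.23828601  0.22200169] -27 32
[[[2, 4, 3], [0.0, 0.0, 0.0], 0], [[2, 4, 3], [0.0, 0.0, 0.0], 0], [[2, 4, 3], [0.0, 0.0, 0.0], 0], [[2, 4, 3], [0.0, 0.0, 0.0], 0]]
```

View pics/s4.png

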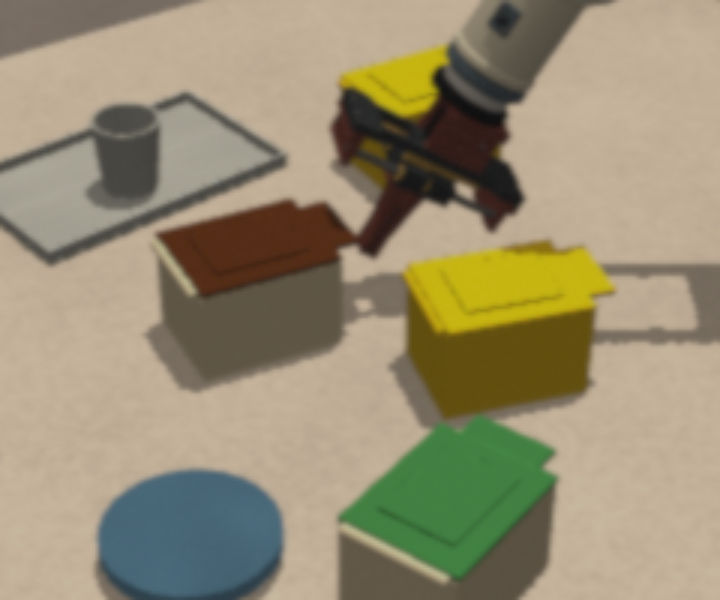

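The fingertip at crop (368,248) is in front of the brown lip at (345,238), slightly below its level, and clear of the yellow box. I'll move in under the lip.

{"api": "move_arm", "payload": {"commands": [[[3,5,2],[0,0,0],0],[[3,5,2],[0,0,0],0],[[3,5,2],[0,0,0],0],[[3,5,2],[0,0,0],0],[[0,0,0],[0,0,0],0],[[0,0,0],[0,0,0],0]]}}

```text
clock: 10.68
ee_pos: [0.4376, -0.2105, 0.0416]
eef_rot: [0.227, 0.82, 0.506, 0.141]
force: [0.3, 0.2, -0.6]
gripper_width: 0.0004
grip_force: 0.0
```

{"api": "move_arm", "payload": {"commands": [[[0,5,-7],[0,0,0],0],[[0,5,-7],[0,0,0],0],[[0,5,-7],[0,0,0],0],[[0,5,-7],[0,0,0],0],[[0,3,-4],[0,0,0],0],[[0,3,-4],[0,0,0],0],[[0,3,-4],[0,0,0],0],[[0,3,-4],[0,0,0],0],[[0,0,0],[0,0,0],0]]}}

```text
clock: 11.43
ee_pos: [0.4419, -0.2134, 0.0974]
eef_rot: [0.228, 0.82, 0.505, 0.142]
force: [-1.7, 1.1, -0.7]
gripper_width: 0.0004
grip_force: 0.8
```

```bash
cat > look.py <<'E'
import sys
from d import *
from h import *
s=r.sense();print(s["q"].round(3),s["force"].round(2),s["ee_pos"]); e=s["ee_pos"]-H; print("r",-(e@a),"lat",e@b,"z",e[2])
p,d,W=cloud("scene",sys.argv[1]); q=p.astype(int)
m=(q[...,0]>1.5*q[...,1])&(q[...,0]>1.5*q[...,2])&(q[...,0]<140)&(d>0)
X=W[m]-H; rr=-(X@a); ll=X@b; k=(rr>-.1)&(rr<.17)&(abs(ll)<.055)&(X[:,2]>.07)
X=X[k]; rr=rr[k]
for lo in np.arange(-.08,.17,.02):
    kk=(rr>lo)&(rr<lo+.02)
    if kk.sum()>5: print(round(lo+.01,2),kk.sum(),np.percentile(X[kk,2],[5,50,95]).round(3))
E
python3 look.py pics/s5.png
```

```text
[-0.552 -0.765  2.216  0.051  1.149 -0.094] [-1.73  1.15 -0.68] [ 0.44186848 -0.21336407  0.09737824]
r 0.15522283343759274 lat -0.014828842774795478 z 0.09737823841632876
-0.01 10 [0.092 0.093 0.096]
0.01 205 [0.091 0.094 0.099]
0.03 188 [0.095 0.1   0.103]
0.05 191 [0.098 0.103 0.107]
0.07 193 [0.102 0.106 0.11 ]
0.09 181 [0.105 0.11  0.113]
0.11 170 [0.108 0.111 0.114]
0.13 193 [0.111 0.117 0.236]
0.15 70 [0.11  0.117 0.134]
0.17 73 [0.117 0.138 0.181]
```

The lid is lifting: its lip is about 25 mm up at roughly 2 N. Continuing along the arc.

{"api": "move_arm", "payload": {"commands": [[[0,4,-4],[0,0,0],0],[[0,4,-4],[0,0,0],0],[[0,4,-4],[0,0,0],0],[[0,4,-4],[0,0,0],0],[[1,4,-3],[0,0,0],0],[[1,4,-3],[0,0,0],0],[[1,4,-3],[0,0,0],0],[[1,4,-3],[0,0,0],0],[[1,5,-3],[0,0,0],0],[[1,5,-3],[0,0,0],0],[[1,5,-3],[0,0,0],0],[[1,5,-3],[0,0,0],0]]}}

```text
clock: 12.48
ee_pos: [0.4668, -0.2168, 0.1576]
eef_rot: [0.227, 0.82, 0.505, 0.142]
force: [-0.4, 0.2, -1.3]
gripper_width: 0.0005
grip_force: 0.2
```

```bash
python3 look.py pics/s6.png
```

```text
[-0.522 -0.679  2.061  0.033  1.219 -0.058] [-0.43  0.2  -1.33] [ 0.46675128 -0.21680409  0.15761081]
r 0.13010823633878776 lat -0.01433398048627066 z 0.15761080537421113
-0.01 40 [0.092 0.096 0.099]
0.01 251 [0.096 0.104 0.113]
0.03 241 [0.111 0.119 0.126]
0.05 248 [0.125 0.133 0.142]
0.07 232 [0.138 0.147 0.154]
0.09 229 [0.151 0.158 0.231]
0.11 213 [0.164 0.174 0.295]
0.13 68 [0.167 0.181 0.202]
0.15 123 [0.183 0.207 0.229]
0.17 27 [0.201 0.213 0.26 ]
```

View pics/s6.png

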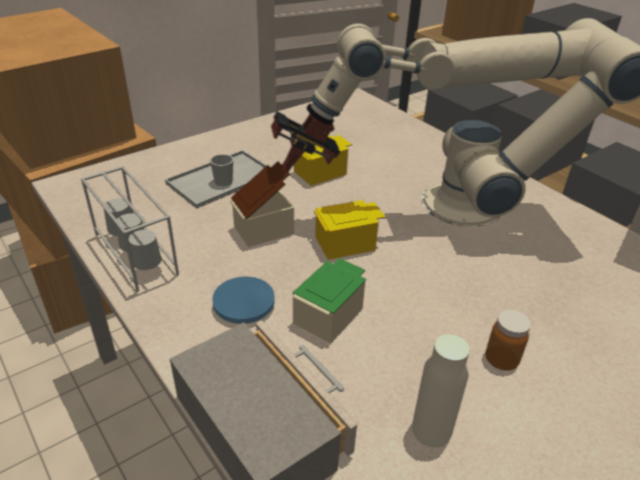

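The brown lid at (260,190) is about 35° up, riding on the fingers, with everything else in place. Continuing.

{"api": "move_arm", "payload": {"commands": [[[1,5,-2],[0,0,0],0],[[1,5,-2],[0,0,0],0],[[1,5,-2],[0,0,0],0],[[1,5,-2],[0,0,0],0],[[1,5,-1],[0,0,0],0],[[1,5,-1],[0,0,0],0],[[1,5,-1],[0,0,0],0],[[1,5,-1],[0,0,0],0],[[1,5,0],[0,0,0],0],[[1,5,0],[0,0,0],0],[[1,5,0],[0,0,0],0],[[1,5,0],[0,0,0],0]]}}

```text
clock: 13.53
ee_pos: [0.5125, -0.2266, 0.1984]
eef_rot: [0.227, 0.82, 0.505, 0.141]
force: [-0.4, -0.4, 0.1]
gripper_width: 0.0007
grip_force: 0.2
```

```bash
python3 look.py pics/s7.png
```

```text
[-0.484 -0.527  1.894  0.012  1.234 -0.018] [-0.43 -0.41  0.08] [ 0.51250196 -0.22659878  0.19840426]
r 0.08338860389827572 lat -0.01685109506244875 z 0.19840426348532075
-0.01 102 [0.094 0.101 0.112]
0.01 339 [0.106 0.124 0.14 ]
0.03 330 [0.14  0.157 0.173]
0.05 355 [0.173 0.188 0.332]
0.07 186 [0.198 0.211 0.332]
0.09 108 [0.21  0.231 0.258]
0.11 92 [0.232 0.251 0.267]
0.13 110 [0.303 0.32  0.348]
0.15 212 [0.297 0.323 0.348]
0.17 88 [0.288 0.311 0.335]
```

{"api": "move_arm", "payload": {"commands": [[[2,5,0],[0,0,0],0],[[2,5,0],[0,0,0],0],[[2,5,0],[0,0,0],0],[[2,5,0],[0,0,0],0],[[2,5,1],[0,0,0],0],[[2,5,1],[0,0,0],0],[[2,5,1],[0,0,0],0],[[2,5,1],[0,0,0],0],[[2,5,2],[0,0,0],0],[[2,5,2],[0,0,0],0],[[2,5,2],[0,0,0],0],[[2,5,2],[0,0,0],0]]}}

```text
clock: 14.58
ee_pos: [0.5749, -0.231, 0.219]
eef_rot: [0.227, 0.82, 0.505, 0.141]
force: [0.2, -0.6, 0.1]
gripper_width: 0.0005
grip_force: 0.1
```

```bash
python3 look.py pics/s8.png
```

```text
[-0.427 -0.35   1.73  -0.019  1.221  0.041] [ 0.23 -0.6   0.12] [ 0.57486149 -0.23100584  0.21895902]
r 0.02110740182175639 lat -0.011448718765055365 z 0.21895902178112764
-0.01 607 [0.105 0.158 0.348]
0.01 266 [0.196 0.218 0.242]
0.03 123 [0.229 0.252 0.283]
0.05 84 [0.255 0.273 0.285]
0.07 143 [0.327 0.343 0.371]
0.09 211 [0.315 0.343 0.367]
0.11 145 [0.266 0.332 0.353]
0.13 47 [0.258 0.269 0.347]
```

{"api": "move_arm", "payload": {"commands": [[[2,4,3],[0,0,0],0],[[2,4,3],[0,0,0],0],[[2,4,3],[0,0,0],0],[[2,4,3],[0,0,0],0],[[2,4,3],[0,0,0],0],[[2,4,3],[0,0,0],0],[[2,4,3],[0,0,0],0],[[2,4,3],[0,0,0],0],[[0,0,0],[0,0,0],0],[[0,0,0],[0,0,0],0]]}}

```text
clock: 15.47
ee_pos: [0.6172, -0.2345, 0.2146]
eef_rot: [0.227, 0.82, 0.505, 0.141]
force: [0.7, -0.1, 0.4]
gripper_width: 0.0002
grip_force: 0.0
```

```bash
python3 look.py pics/s9.png
```

```text
[-0.397 -0.234  1.643 -0.036  1.193  0.074] [ 0.72 -0.07  0.43] [ 0.61718461 -0.2344738   0.21461337]
r -0.02123716062579623 lat -0.008253188930815983 z 0.21461337374189252
-0.07 14 [0.226 0.231 0.233]
-0.05 176 [0.172 0.221 0.352]
-0.03 76 [0.127 0.194 0.244]
-0.01 126 [0.225 0.252 0.281]
0.01 73 [0.254 0.269 0.306]
0.03 175 [0.321 0.339 0.365]
0.05 197 [0.31  0.335 0.36 ]
0.07 125 [0.255 0.328 0.348]
0.09 27 [0.252 0.263 0.283]
```

The lid is past upright and leaning back, with its tip about 60–70 mm behind the hinge at z 0.23. Retreating up and back.

{"api": "move_arm", "payload": {"commands": [[[0,-10,-10],[0,0,0],0],[[0,-10,-25],[0,0,0],0],[[0,-10,-35],[0,0,0],0],[[0,0,-35],[0,0,0],0],[[0,0,-35],[0,0,0],0],[[0,0,0],[0,0,0],0],[[0,0,0],[0,0,0],0],[[0,0,0],[0,0,0],0],[[0,0,0],[0,0,0],0],[[0,0,0],[0,0,0],0],[[0,0,0],[0,0,0],0],[[0,0,0],[0,0,0],0]]}}

```text
clock: 16.52
ee_pos: [0.5295, -0.1909, 0.318]
eef_rot: [0.226, 0.821, 0.505, 0.141]
force: [0.8, 0.8, -0.0]
gripper_width: 0.0005
grip_force: 0.0
```

```bash
python3 look.py pics/s10.png
```

```text
[-0.38  -0.469  1.64  -0.043  1.433  0.081] [ 0.78  0.79 -0.01] [ 0.52952317 -0.19085644  0.31799369]
r 0.07216828822547411 lat 0.021113904057929348 z 0.3179936851378277
-0.07 34 [0.211 0.23  0.232]
-0.05 60 [0.161 0.188 0.208]
-0.03 13 [0.127 0.143 0.153]
0.03 9 [0.433 0.434 0.437]
0.05 94 [0.434 0.446 0.458]
0.07 90 [0.324 0.339 0.357]
0.09 170 [0.343 0.367 0.395]
0.11 56 [0.361 0.374 0.44 ]
0.13 59 [0.432 0.448 0.465]
```

View pics/s10.png

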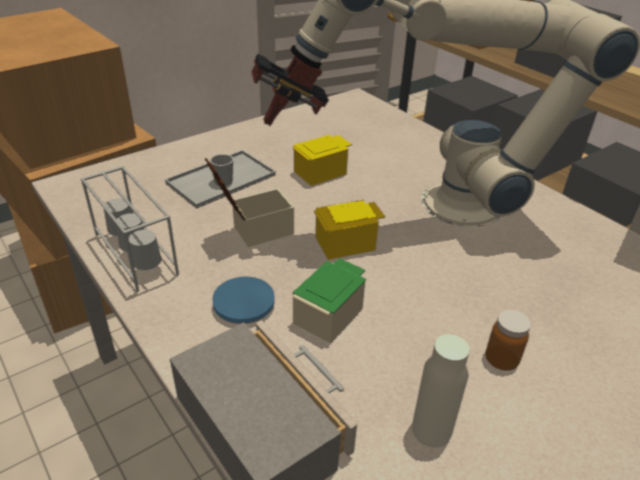

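The picture shows the brown lid leaning back open at (225,190) and the green lid shut at (335,285). The bystanders haven't moved, and the arm is clear at (270,120).

```bash
python3 -c "
from bench import r
print(r.finish_job())"
```

```text
the job is handed in; nothing more can be done
None
```

I shut the green lid and flipped the brown lid open so it leans back by itself; nothing else moved in the final picture, the arm is clear, and I handed the job in at about 17 s (the judge returned no verdict).

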